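# Let the dryer ball out of the lever case and close its lid softly

## Robot

A 6-joint arm with a two-finger parallel gripper is mounted at the origin on the work surface. World frame = base frame: x ahead of the robot, y to its left, z up, the work surface at z = 0. Lengths are in m, angles in rad, forces in N, time in s.
With the tool pointing down it reaches from about 0.35 to 0.8 m from the base axis. Payload 7.3 kg.
Tool frame: the origin (TCP) lies between the finger pads; the fingertips stand 25 mm ahead of it and the grasp point (between the pads) lies 6 mm ahead of it (r.tip_extent is the distance from the TCP to the fingertips, in m); z points along the fingers, y is the line along which they close (so a half turn about z gives the same grasp; the last joint's range is limited). The gripper opens to 85 mm and grips with 20 to 120 N. Pads are 22 mm wide; open, the fingers measure 114 mm over their backs; the gripper's body (76 mm by 85 mm) begins 54 mm behind the grasp point. The pads swing forward as they close: fully open they stand 13 mm farther back than shut.
Start: joints at [-0.146, 0.342, 1.524, -0, 1.275, -0.146], TCP at [0.525, 0, 0.256] pointing down, gripper open.
Joint ranges: [-2.53, 2.53], [-0.77, 2.02], [0.04, 2.7], [-1, 4.14], [0.28, 2.66], [-3.11, 3.11]. Speed limits (rad/s): [2.57, 2.57, 3.14, 3.14, 3.14, 3.14].

## Interface

Orientations are given as a unit quaternion [x, y, z, w].
In Python, from workcell import r, command_gripper, optics gives the robot as it stands. The module is installed in compiled form; this text tells all that it offers. Calls block until the motion is done:
- r.reach(position, orientation): joint-space move of the TCP to a pose.
- r.move_straight(position, orientation=None, speed=0.15, max_force=None): straight line of the TCP; orientation=None keeps the orientation; speed is the mean speed in m/s. With max_force (N) it stops when the force on the tool has changed by that much, and returns True; else False.
- r.movej(angles): joint-space move.
- command_gripper(opening, force=None): finger opening in m; force is the grip in N (None keeps the last); returns when the fingers have stopped.
- r.hold(seconds).
- r.solve_ik(position, orientation): joint angles nearest the present ones, or None.
- r.read_state(): the state.
- optics.get_image(name): name is "scene" or "side" or "wrist"; returns (picture, depth): 480x640x3 uint8, red, green, blue; 480x640 float32, m along the optical axis (not along the pixel's ray), 0 where there is no reading.
- optics.camera_model(name): a dict with "K" (3x3 intrinsics, pixels), "R" (3x3) and "t" (3): a world point X has camera coordinates R X + t; the wrist camera has in their place "tool_from_camera" (4x4, takes a point from camera to tool coordinates, whose origin is the TCP and whose axes are the flange's). Camera axes: x right, y down, z forward; pixel columns grow to the right and rows downward; lengths in m; the calibration is good to about 2 mm. A picture is of the moment at which its call begins: read the wrist's pose just before it. camera_model takes no time and is no camera call.
A pose or a line that the arm cannot do raises r.PlanningError and nothing moves.
- r.finish_job(): hands the job in; it is judged then, once.
The state is a dict: "time_s": time; "joint_positions": joint angles; "dq": joint speeds; "tau": joint torques, N m; "eef_pos": TCP position; "eef_rot": TCP orientation; "contact_force": force on the tool from outside, world axes, zero at the start; "torque": the same for the moment, N m; "grip_width": finger opening in m; "grip_force": force on a finger pad.
Only numpy, scipy, OpenCV 4.12 (cv2) and the standard library are available. Lean on these libraries where they do the work, as an engineer would, in place of code of your own. Each camera call takes 0.05 s, during which the arm holds its last target. There are 200 camera calls.

## Task

Press the red lever paddle of the clear ball case all the way down so that its lid swings fully open and the orange dryer ball rolls out into the blue tray. Then let the paddle rise slowly under your fingers so the lid closes gently, without dropping or slamming, and move clear. Work only the lever with the fingertips: do not touch the lid or the ball, lift nothing, and leave the fan, vice, cradle and tweezers where they are.

Things in the scene. Friction and masses are not known exactly. Their poses are not given: they have to be found in the camera images.
- dispenser: the clear ball case with its chute and tray, fixed to the table; 72 mm wide, 279 mm long. Origin on the table under the lid hinge at the lever end; its x axis runs from the hinge along the case (x 0 to 148 mm, 118 mm high, clear walls) and on through the open tray (x 148 to 279 mm, blue walls 56 mm high); z up. The chute floor slopes down towards +x at 0.14 rad. The lever sticks out on the -x side.
- paddle_top (a point): centre of the top face of the red lever paddle, a plate 44 mm long (outwards) by 48 mm wide, 8 mm thick. At rest it lies 101 mm out from the dispenser's origin along its -x and 79 mm above the table, its outer edge tilted up 0.17 rad; pressed fully it has gone down 31 mm (to 48 mm) and tilts 0.18 rad the other way. Its pivot lies 12 mm out from the origin, 60 mm up. It takes about 4 to 8 N there and rises by itself when let go.
- lever (a joint): lever angle in rad: 0 at rest (up), 0.35 pressed fully against its stop
- clear_lid (a joint): lid angle in rad: 0 shut, 1.05 fully open; the linkage turns it 3 times as far as the lever. Hinged 123 mm above the table at the lever end, the far end rises. If the paddle is let go, the lid falls at several rad/s and slams; letting it down over about three seconds is gentle.
- lid_edge (a point): middle of the far top edge of the clear lid, which is made of clear plastic with blue edges: a top plate 150 by 74 mm and an apron hanging 86 mm down at its far end, which holds the ball back. This point is 150 mm from the hinge, 127 mm above the table when shut and about 255 mm when open at 1.05 rad.
- dryer_ball: the orange hard dryer ball, 50 mm in diameter, 60 g, at first inside the case behind the lid's apron; its origin turns with it as it rolls (see point dryer_ball_center)
- dryer_ball_center (a point): centre of the dryer ball: at the start 118 to 120 mm along the dispenser's x; lying at the end of the tray it is 250 mm along the dispenser's x and about 40 mm up
- fume_fan: yellow plastic fume fan, loose, 150 mm wide, 60 mm deep, 174 mm high; origin at the centre of its underside
- bench_vice: black steel bench vice, loose, 130 by 90 mm foot, 111 mm high; origin at the centre of its underside
- iron_cradle: white ceramic soldering-iron cradle, loose, 75 by 60 mm, 74 mm high; origin at the centre of its underside
- tweezers: stainless steel tweezers lying flat, loose, 136 mm long, 15 mm wide, 6 mm high; origin near the middle, on the table

How it is judged:
On the way:
1. the paddle is pressed down and the lid held fully open (value of joint clear_lid above 0.9 rad and contact force between the fingers and anything else above 0.5 N), for 0.2 s.
At the end, for the whole second after the job is handed in: The lid is shut (within 0.05 rad) and the lever up again (within 0.03 rad) after the lid was held open beyond 0.9 rad; the ball lies at rest in the tray, its centre 190 to 280 mm along the dispenser's x axis (value of joint clear_lid below 0.05 rad and value of joint lever below 0.03 rad and x of dryer_ball_center in the frame of dispenser between 0.19 and 0.28 m and y of dryer_ball_center in the frame of dispenser between -0.03 and 0.03 m and height (world z) of dryer_ball_center below 0.06 m and linear speed of dryer_ball below 0.05 m/s); the robot touches nothing.
It fails at once if the lid was let drop (closing faster than 1.5 rad/s) (velocity of joint clear_lid below -1.5 rad/s).
It fails at once if the robot touched the lid (contact force between any of the fingers, the arm and clear_lid above 1 N).
It fails at once if the robot touched the ball (contact force between any of the fingers, the arm and dryer_ball above 0.3 N).
It fails at once if the ball was lifted out (height (world z) of dryer_ball_center above 0.1 m).
It fails at once if a bystander was lifted or moved more than 10 mm (distance of any of fume_fan, bench_vice, iron_cradle, tweezers from where it was at the start of the episode above 0.01 m).
It also fails if it takes over 38 s, if anything falls off the work surface, if the arm or the gripper's body presses on something with over 40 N, if the wrist force passes 120 N, or if a joint passes its speed limit or range.

## Working session

There is one attempt and no reset: what is moved stays moved. The work goes in short steps, each a Python script; the robot and the scene stay as the last script left them, time stands still between calls to the robot, and variables do not carry over. Pictures are saved under pics/ and viewed, at most 10 in all, crops included, and the job is handed in when it is done.

```bash
mkdir -p pics
python3 - <<'E'
from workcell import r, optics
import cv2, numpy as np
for n in ("scene","side"):
    p,d=optics.get_image(n); cv2.imwrite(f"pics/{n}0.png",p[:,:,::-1]); np.savez(f"{n}0.npz",p=p,d=d,**optics.camera_model(n))
print(r.read_state()["time_s"], r.read_state()["eef_rot"])
E
```

```text
0.1 [ 7.07116144e-01  7.07097100e-01 -4.06986643e-04 -5.33228290e-04]
```

View pics/scene0.png

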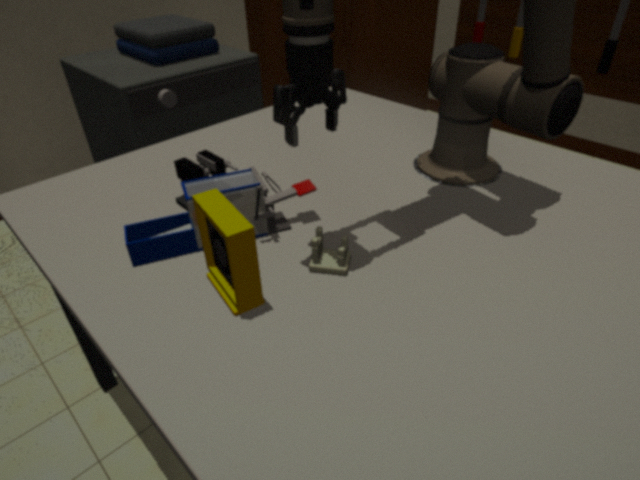

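View pics/side0.png

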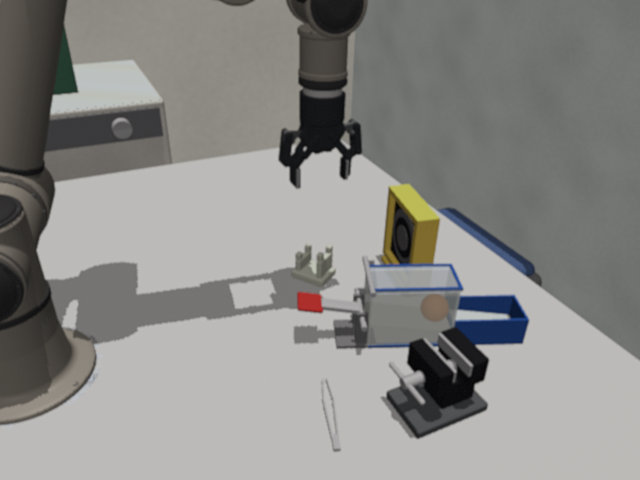

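The scene view shows the red paddle at about (304,188), with the case and blue tray running left from it. The side view shows the paddle at (310,302), the case at (412,305), the tray at (490,320), the cradle at (314,265) and the tweezers at (330,412). Next I locate the red and blue parts from depth.

Run:
```python
import numpy as np, cv2
def cloud(n,m):
    z=np.load(n+"0.npz"); d=z["d"]; v,u=np.nonzero(m(z["p"].astype(int))&(d>0)); q=d[v,u]
    C=(np.linalg.inv(z["K"])@np.c_[u,v,np.ones(len(u))].T)*q
    return (z["R"].T@(C-z["t"][:,None])).T
red=lambda p:(p[...,0]>120)&(p[...,1]<60)&(p[...,2]<60)
blu=lambda p:(p[...,2]>70)&(p[...,0]<50)&(p[...,1]<80)
for n in("scene","side"):
    R=cloud(n,red); R=R[(R[:,2]>.03)&(R[:,2]<.15)&(abs(R[:,1])<.5)&(R[:,0]>.3)&(R[:,0]<1)]
    print(n,"red",len(R),R.mean(0),np.percentile(R,[3,97],axis=0), 'rect',cv2.minAreaRect(R[:,:2].astype(np.float32)*1000))
    B=cloud(n,blu); B=B[(B[:,0]<1.1)&(B[:,0]>.4)&(abs(B[:,1])<.5)]
    for nm,s in(("tray top",(abs(B[:,2]-.053)<.008)),("lid",(abs(B[:,2]-.125)<.01))):
        S=B[s]; 
        if len(S)>10: print(nm,len(S),S.mean(0),cv2.minAreaRect(S[:,:2].astype(np.float32)*1000),np.percentile(S,[2,98],axis=0))
```

```text
scene red 44 [ 0.46095289 -0.1059272   0.07889887] [[ 0.44282019 -0.12152526  0.07600346]
 [ 0.47580938 -0.08965066  0.08163392]] rect ((459.41619873046875, -107.22149658203125), (35.8432502746582, 30.637842178344727), 71.85442352294922)
tray top 50 [ 0.77043172 -0.23144951  0.05545294] ((749.80126953125, -224.51242065429688), (71.45779418945312, 127.20944213867188), 66.6318359375) [[ 0.69402304 -0.27851906  0.05324648]
 [ 0.81939602 -0.1715854   0.05757302]]
lid 94 [ 0.64727574 -0.18044262  0.12632513] ((625.3165283203125, -173.026123046875), (72.54102325439453, 142.90785217285156), 68.79891204833984) [[ 0.55696669 -0.22764628  0.1239788 ]
 [ 0.70122404 -0.11639176  0.12804324]]
side red 380 [ 0.45349035 -0.11244001  0.07964029] [[ 0.43363502 -0.1336804   0.07551193]
 [ 0.47325606 -0.08900207  0.08330236]] rect ((455.7685852050781, -109.08979797363281), (46.02633285522461, 39.090171813964844), 66.65718078613281)
tray top 607 [ 0.75431541 -0.23733046  0.05066696] ((754.3397216796875, -161.35321044921875), (232.6752166748047, 139.1155242919922), 82.9598159790039) [[ 0.68041971 -0.28084696  0.04519124]
 [ 0.8140505  -0.18289005  0.05668422]]
lid 41 [ 0.63809992 -0.19379036  0.12675732] ((622.7428588867188, -175.66366577148438), (76.63684844970703, 138.54945373535156), 67.29891967773438) [[ 0.54914076 -0.23436411  0.12485797]
 [ 0.69431605 -0.13484168  0.12865935]]
```

```bash
cat > h.py <<'E'
from workcell import r, command_gripper, optics
import numpy as np, cv2
from scipy.spatial.transform import Rotation as Ro
yaw=np.deg2rad(-22); ax=np.array([np.cos(yaw),np.sin(yaw)])
P=np.array([.4585,-.1085])       # paddle centre
Q=(Ro.from_euler("z",yaw)*Ro.from_quat([.70710678,.70710678,0,0])).as_quat()
def st(l=""):
    s=r.read_state(); print(l,round(s["time_s"],2),np.round(s["eef_pos"],4),np.round(s["contact_force"],2)); return s
E
python3 - <<'E'
from h import *
z=np.load("side0.npz"); p=z["p"].astype(int); d=z["d"]
z=np.load("scene0.npz"); p=z["p"].astype(int); d=z["d"]
v,u=np.nonzero((p[...,0]>120)&(p[...,1]>90)&(p[...,2]<40)&(d>0)); C=(np.linalg.inv(z["K"])@np.c_[u,v,np.ones(len(u))].T)*d[v,u]
Y=(z["R"].T@(C-z["t"][:,None])).T; Y=Y[Y[:,2]>.05]; print("fan min dist",np.percentile(np.hypot(*(Y[:,:2]-P).T),1))
command_gripper(0.0); print(r.tip_extent)
r.reach([*P,.18],Q); st("above")
hit=r.move_straight([*P,.09],speed=.03,max_force=1.5); s=st(f"hit {hit}")
p,_=optics.get_image("side"); cv2.imwrite("pics/touch.png",cv2.resize(p[220:380,230:443,::-1],(800,600),interpolation=cv2.INTER_CUBIC))
E
```

```text
fan min dist 0.23883091833806533
0.025
above 1.51 [ 0.4595 -0.1085  0.1808] [-0.3  -0.16  0.44]
hit True 3.7 [ 0.4584 -0.1085  0.1044] [ 0.46 -0.43  3.42]
```

View pics/touch.png

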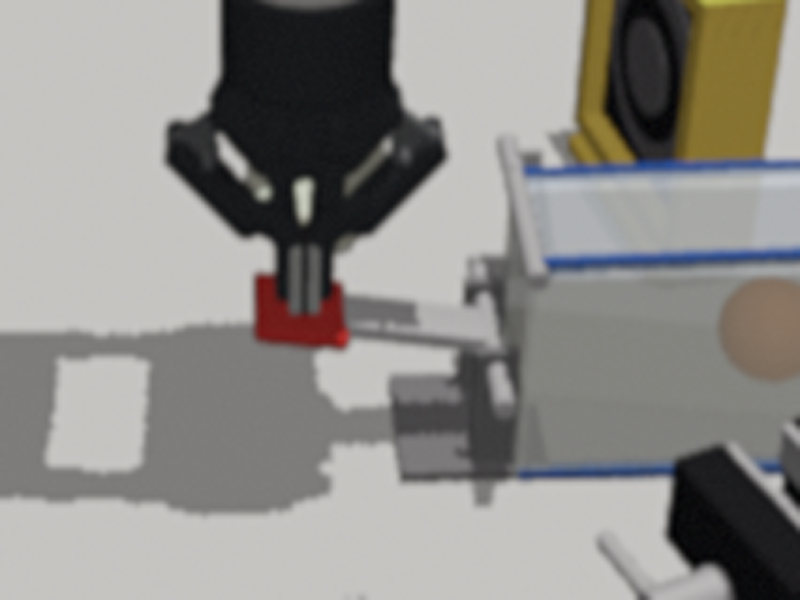

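The fingertips rest on the red paddle at crop position (305,300), roughly at its centre, and the contact height (tips at 79 mm) matches the given height. Now press.

Run:
```python
from h import *
hit=r.move_straight([*P,.066],speed=.02,max_force=18); st(f"down {hit}")
r.hold(1.5); st("held")
p,_=optics.get_image("side"); cv2.imwrite("pics/down.png",cv2.resize(p[160:400,240:560,::-1],(800,600),interpolation=cv2.INTER_CUBIC))
```

```text
down True 5.17 [ 0.4575 -0.1081  0.0736] [-2.72  1.14 12.72]
held 6.67 [ 0.4575 -0.1081  0.0737] [-3.84  1.12 12.04]
```

View pics/down.png

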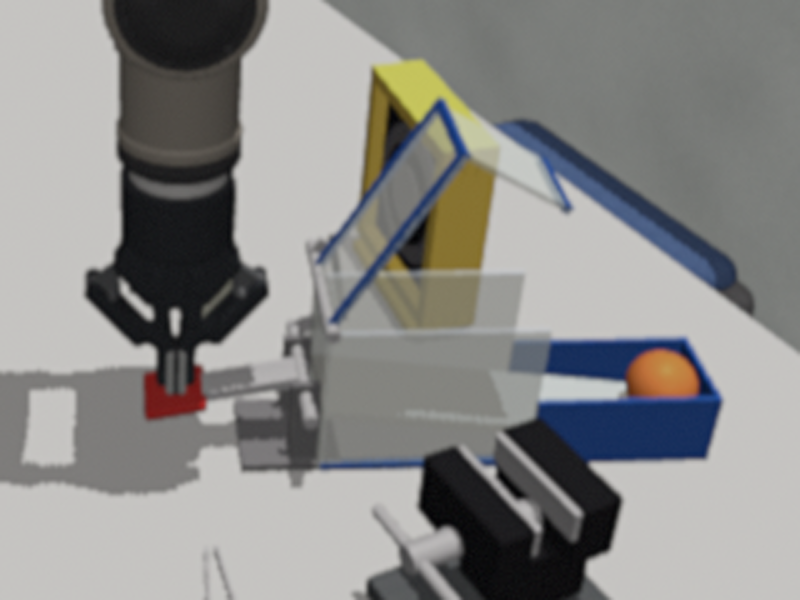

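The lid stands fully open (edge near (450,120)), and the orange ball lies at the tray's end (662,378). Now let the paddle rise slowly.

Run:
```python
from h import *
r.move_straight([*P,.112],speed=.006); st("up")
r.move_straight([*P,.20],speed=.08); st("clear"); r.hold(1)
p,_=optics.get_image("side"); cv2.imwrite("pics/end.png",cv2.resize(p[160:400,240:560,::-1],(800,600),interpolation=cv2.INTER_CUBIC)); st()
```

```text
up 13.4 [ 0.4585 -0.1085  0.112 ] [ 0.46 -0.6  -0.87]
clear 14.65 [ 0.4582 -0.1084  0.1995] [-0.5  -0.75  0.55]
 15.7 [ 0.4585 -0.1085  0.2   ] [-0.46  0.06  0.64]
```

View pics/end.png

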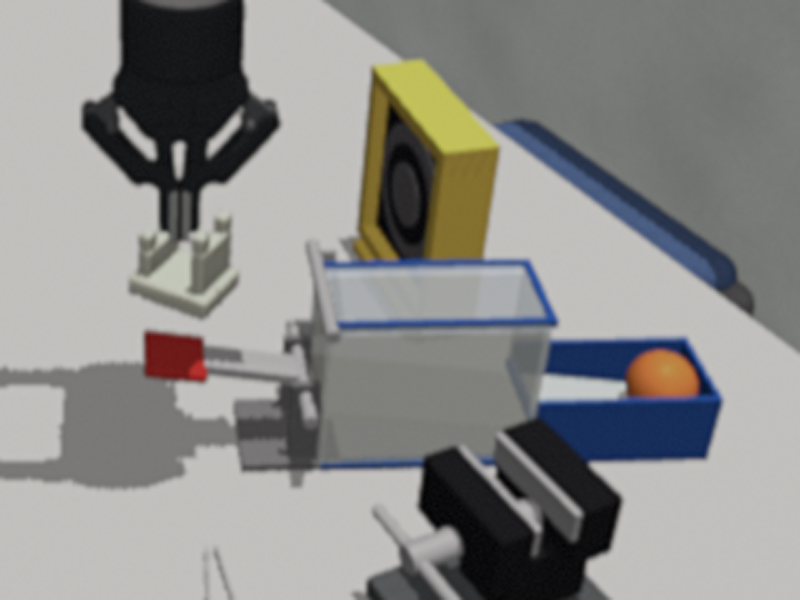

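The lid is shut, the paddle is up at (175,357), the ball is at rest in the tray at (662,378), and the gripper is clear.

```bash
python3 -c "
from workcell import r
print(r.finish_job())"
```

```text
the job is handed in; nothing more can be done
None
```

I pressed the paddle fully, the ball rolled into the tray, and the lid was let down gently and looks shut in the last picture; I moved the gripper clear and handed the job in at about 16 s, but no verdict came back.

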